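# Rake the washed brass blanks level in the drying tray

## Robot

A 7-joint arm with a two-finger parallel gripper is mounted at the origin on the work surface. World frame = base frame: x ahead of the robot, y to its left, z up, the work surface at z = 0. Lengths are in m, angles in rad, forces in N, time in s.
With the tool pointing down it reaches from about 0.4 to 0.85 m from the base axis. Payload 10.4 kg.
Tool frame: the origin (TCP) lies on the centre line of the jaws, within the pads' length; the fingertips stand 14 mm ahead of it and the grasp point (between the pads) lies 5 mm behind it (tip_reach is the z of the fingertips in the tool frame, in m); z points along the fingers, x is the direction in which the jaws open and shut, and the axes are right-handed (so a half turn about z gives the same grasp; the last joint's range is limited). The gripper opens to 87 mm and grips with 3 to 60 N. Pads are 19 mm wide; open, the fingers measure 117 mm over their backs; the gripper's body (75 mm by 190 mm) begins 51 mm behind the grasp point.
Start: joints at [1.137, 0.332, -0.065, 1.46, 0.022, 1.35, -0.088], TCP at [0.25, -0.573, 0.237] pointing down, gripper open.
Joint ranges: [-2.6, 2.6], [-0.5, 2.12], [-1.47, 1.34], [0.16, 2.42], [-1.27, 4.41], [0.06, 2.06], [-2.6, 2.6]. Speed limits (rad/s): [2.22, 2.22, 2.79, 2.79, 3.14, 3.14, 3.14].

## Interface

Orientations are given as a unit quaternion [x, y, z, w].
In Python, from bench import * gives the robot as it stands.
- The arm moves only by the tool carry_out, never from a script. Its argument "rows" is a list of rows, each a list of 5 numbers: the closure, from -1 (fully open) to 1 (shut), so that 0 is half open, then the shift along the tool's x, y, z in units of 30 mm (1.0 is 30 mm), then the turn about the tool's z in units of 5 degrees (1.0 is 5 degrees). In form: [[jaw, x, y, z, turn], ...]. A call has 1 to 20 rows; each row shifts and turns the pose as measured when the row begins, along the tool's axes as they then stand; what a row does not reach is not made up. A row lasts 1/12 s, in which the tool goes at most 41.7 mm and 7.16 degrees, less where a joint would pass 70% of its speed; a pose out of reach is approached as far as the arm can. A call is refused whole if a number of a shift passes 1 or a number of a turn 1, either way. A call with a gripper value outside its range is refused whole. The fingers move at their own pace and stop on an object; "force" is the grip in N (left out, the last holds). Time passes only in rows, so rows that do not move let the fingers close. It gives the time, the measured TCP pose, the force and the opening at its end, in the units of the state.
- read_state(): the state, without advancing time (a new reading comes with each control period).
- camera(name): name is "scene" or "top" or "wrist"; returns the picture (480x640x3 uint8, blue, green, red); there is no depth.
- camera_info(name): a dict with "fx", "fy", "cx", "cy" (pixels), "extrinsics" (4x4, takes a point from camera to world coordinates); the wrist camera has in their place "tool_from_camera" (4x4, takes a point from camera to tool coordinates, whose origin is the TCP and whose axes are the tool frame's). Camera axes: x right, y down, z forward; pixel columns grow to the right and rows downward; lengths in m; the calibration is good to about 2 mm. A picture is of the moment at which its call begins: read the wrist's pose just before it. camera_info takes no time and is no camera call.
- close_job(): hands the job in, once; it reports no verdict.
Trained networks look in the newest picture that a camera, given by its name, has taken for a name from the list of things; names that differ only in an ending like _2 or _b are one class to them, and where a whole thing is asked for, a point or a joint stands for the part that bears it (a point fixed in the world has none). Each returns a list of dicts, best first, with "conf" (0 to 1); they miss things now and then, are a little off and sometimes report something else, mostly with a low value. They report only what shows in the picture. A call takes as long as a camera call. They do not tell look-alikes from the thing itself.
- recognise(query, camera): "box" ([centre column, centre row, width, height] in pixels, round what is visible of it).
- silhouettes(query, camera): "mask" (480x640 bool, what is visible of it) and "box" ([centre column, centre row, width, height] in pixels, round what is visible of it).
- pinpoint(query, camera): "xy" ([column, row] in pixels: a listed point, or the origin of a listed thing).
The state is a dict: "time": time; "joint_positions": joint angles; "joint_vel": joint speeds; "joint_torque": joint torques, N m; "ee_pos": TCP position; "eef_rot": TCP orientation; "ft_force": force on the tool from outside, world axes, zero at the start; "torque": the same for the moment, N m; "width": finger opening in m.
Only numpy, scipy, OpenCV 4.12 (cv2) and the standard library are available. Lean on these libraries where they do the work, as an engineer would, in place of code of your own. Each camera call takes 0.05 s, during which the arm holds its last target. There are 200 camera calls.

## Task

The washed brass blanks are heaped two deep at the far end of the drying tray. With the toothed rake, draw the top ones over into the bare end so that all six lie in the tray in a single even layer, none resting on another; do not touch the blanks with the gripper. Then lay the rake back on its board as it was, tines down and tail on the block, and let go.

Things in the scene. Friction and masses are not known exactly. Their poses are not given: they have to be found in the camera images.
- rake_grip (a point): Middle of the level wooden handle (18 mm wide and high; 90 mm ahead, 115 behind) of the rake, the only tool with tines: grip it across, from above. x along the handle to the head, z up. 90 mm ahead a crossbar 104 mm wide (y) carries 6 tines, 6 mm thick, 19 apart; tips 75 mm below this point, crossbar 40 mm above the tips. 0.17 kg. Lies on its board, tips on the board, tail on the block.
- tray: Shallow open steel drying tray, fixed. Origin: centre of its underside, on the bench; x along its length, away from the robot. Inside 118 (x) by 88 mm (y), floor 4 mm and rims 24 mm above the origin, walls 4 mm thick. Blanks are heaped at the +x end; the last 45 to 50 mm at the -x end is bare. May be left or right of the board.
- board: The rake's plywood board, fixed: 260 (x) by 140 (y) by 8 mm, with a block (40 by 70 mm, top 66 mm above the bench) centred 90 mm to -x that carries the rake's tail. Origin: centre of its underside, on the bench; x away from the robot. The rake in place has its handle's middle over this origin, 83 mm above the bench, head to +x.
- blank1_mid (a point): The centre of a hexagonal brass blank, 32 mm across flats (flats face +x and -x of the tray), 26 mm tall, about 0.18 kg; at first bottom layer, far (+x) end of the tray, +y side. Lying on the floor its centre is 13 mm (upright) or 16 mm (on its side) above the tray's floor; riding on another it is 39 mm.
- blank2_mid (a point): The centre of a hexagonal brass blank, 32 mm across flats (flats face +x and -x of the tray), 26 mm tall, about 0.18 kg; at first bottom layer, far end, -y side. Lying on the floor its centre is 13 mm (upright) or 16 mm (on its side) above the tray's floor; riding on another it is 39 mm.
- blank3_mid (a point): The centre of a hexagonal brass blank, 32 mm across flats (flats face +x and -x of the tray), 26 mm tall, about 0.18 kg; at first bottom layer, middle of the tray, +y side. Lying on the floor its centre is 13 mm (upright) or 16 mm (on its side) above the tray's floor; riding on another it is 39 mm.
- blank4_mid (a point): The centre of a hexagonal brass blank, 32 mm across flats (flats face +x and -x of the tray), 26 mm tall, about 0.18 kg; at first bottom layer, middle, -y side. Lying on the floor its centre is 13 mm (upright) or 16 mm (on its side) above the tray's floor; riding on another it is 39 mm.
- blank5_mid (a point): The centre of a hexagonal brass blank, 32 mm across flats (flats face +x and -x of the tray), 26 mm tall, about 0.18 kg; at first riding on top, across the far and middle blanks, +y side. Lying on the floor its centre is 13 mm (upright) or 16 mm (on its side) above the tray's floor; riding on another it is 39 mm.
- blank6_mid (a point): The centre of a hexagonal brass blank, 32 mm across flats (flats face +x and -x of the tray), 26 mm tall, about 0.18 kg; at first riding on top, across the far and middle blanks, -y side. Lying on the floor its centre is 13 mm (upright) or 16 mm (on its side) above the tray's floor; riding on another it is 39 mm.
Not all that is in view belongs to the job. Leave any purple look-alike of the tray alone.

How it is judged:
On the way, in this order (a step that is already met when the one before it is completed fails the run):
1. the rake is picked up, clear of its board (height (world z) of rake_grip above 0.105 m), for 0.2 s.
2. all six blanks lie in the tray in one layer (z of each of blank1_mid, blank2_mid, blank3_mid, blank4_mid, blank5_mid, blank6_mid in the frame of tray below 0.027 m and x of blank1_mid in the frame of tray between -0.06 and 0.06 m and y of blank1_mid in the frame of tray between -0.045 and 0.045 m and x of blank2_mid in the frame of tray between -0.06 and 0.06 m and y of blank2_mid in the frame of tray between -0.045 and 0.045 m and x of blank3_mid in the frame of tray between -0.06 and 0.06 m and y of blank3_mid in the frame of tray between -0.045 and 0.045 m and x of blank4_mid in the frame of tray between -0.06 and 0.06 m and y of blank4_mid in the frame of tray between -0.045 and 0.045 m and x of blank5_mid in the frame of tray between -0.06 and 0.06 m and y of blank5_mid in the frame of tray between -0.045 and 0.045 m and x of blank6_mid in the frame of tray between -0.06 and 0.06 m and y of blank6_mid in the frame of tray between -0.045 and 0.045 m), for 0.2 s.
At the end, for the whole second after the job is handed in: All six blanks rest in the tray in one layer (centres under 27 mm above its underside). The rake lies still on its board, handle middle within 30 mm of over the board's centre and under 95 mm above the bench, level within 10 and in line within 20 degrees (all of step 2 and horizontal distance between rake_grip and board below 0.03 m and height (world z) of rake_grip below 0.095 m and angle between rake_grip's own z axis and vertical below 0.17 rad and angle between the x axis of rake_grip and the x axis of board, either way round below 0.35 rad and linear speed of each of rake, blank1, blank2, blank3, blank4, blank5, blank6 below 0.02 m/s); the robot touches nothing.
It fails at once if the gripper touches a blank (contact force between any of the fingers, the arm and blank1 above 1 N or contact force between any of the fingers, the arm and blank2 above 1 N or contact force between any of the fingers, the arm and blank3 above 1 N or contact force between any of the fingers, the arm and blank4 above 1 N or contact force between any of the fingers, the arm and blank5 above 1 N or contact force between any of the fingers, the arm and blank6 above 1 N).
It also fails if it takes over 64 s, if anything falls off the work surface, if the arm or the gripper's body presses on something with over 40 N, if the wrist force passes 120 N, or if a joint passes its speed limit or range.

## Working session

There is one attempt and no reset: what is moved stays moved. The work goes in short steps, Python scripts to look and compute and a tool call to move; the robot and the scene stay as the last step left them, time stands still between calls to the robot, and variables do not carry over. Pictures are saved under pics/ and viewed, about 8 in all and at most 12, crops included, and the job is handed in when it is done.

Besides the shell and the picture viewer there is one more tool, called after "Call:" as a command line: name --pt "numbers of a row" for each row, then --argument value for the rest. carry_out: Moves the arm, as the interface text tells. Its arguments: {"type":"object","properties":{"rows":{"type":"array","items":{"type":"array","items":{"type":"number"}}},"force":{"type":"number"}},"required":["rows"]}

```bash
mkdir -p pics
python3 - <<'E'
from bench import *
import cv2,numpy as np
s=read_state();print(s)
for c in("scene","top"):
    im=camera(c);cv2.imwrite(f"pics/{c}0.png",im)
    i=camera_info(c);print(c,{k:np.round(v,4).tolist() for k,v in i.items()})
    for q in("rake_grip","tray","board","blank5_mid"):
        print(c,q,[(np.round(d["xy"]).tolist(),round(d["conf"],2)) for d in pinpoint(q,c)][:8])
print(camera_info("wrist"))
E
```

```text
{'time': 0.0, 'joint_positions': array([ 1.13741525,  0.33288035, -0.06471614,  1.46097146,  0.02155292,
        1.34988327, -0.08854049]), 'joint_vel': array([-7.12833229e-05, -8.13128951e-04, -5.45074125e-04,  1.89089368e-04,
        1.37559192e-03,  1.67406751e-03,  5.24752688e-04]), 'joint_torque': array([ 3.59611749e-04, -6.23263478e+01,  2.47800769e-02, -3.89893448e+01,
       -6.13504252e-02,  3.98496666e-02,  2.07780940e-04]), 'ee_pos': array([ 0.24944543, -0.57265116,  0.23573427]), 'eef_rot': array([ 8.36454428e-01, -5.48036007e-01, -6.10757464e-04, -3.90266401e-04]), 'ft_force': array([0.39994243, 0.17512209, 0.25266838]), 'torque': array([-0.03570551, -0.02823828,  0.02625011]), 'width': 0.08718782606713066}
scene {'fx': 574.2484, 'fy': 574.2484, 'cx': 323.0068, 'cy': 237.2763, 'extrinsics': [[-0.8516, 0.3758, -0.3654, 0.8794], [0.5241, 0.594, -0.6103, 0.609], [-0.0123, -0.7112, -0.7028, 0.9047], [0.0, 0.0, 0.0, 1.0]]}
scene rake_grip [([385.0, 385.0], 0.75)]
scene tray [([349.0, 219.0], 0.94), ([318.0, 154.0], 0.63), ([266.0, 258.0], 0.62), ([503.0, 342.0], 0.56)]
scene 
[... 293 characters left out ...]
.0, 0.0, 1.0]]}
top rake_grip [([143.0, 192.0], 0.83)]
top tray [([148.0, 322.0], 0.9), ([470.0, 336.0], 0.76), ([341.0, 198.0], 0.71), ([354.0, 299.0], 0.63)]
top board [([160.0, 195.0], 0.87)]
top blank5_mid [([339.0, 180.0], 0.67)]
{'fx': 395.76023176205274, 'fy': 395.76023176205274, 'cx': 325.4096094631687, 'cy': 237.66651960347593, 'tool_from_camera': array([[ 9.99999854e-01,  3.89405826e-04,  3.75769991e-04,
        -1.96207052e-05],
       [-4.75967315e-04,  9.63314677e-01,  2.68374005e-01,
        -7.37847761e-02],
       [-2.57478347e-04, -2.68374145e-01,  9.63314721e-01,
        -1.47584319e-01],
       [ 0.00000000e+00,  0.00000000e+00,  0.00000000e+00,
         1.00000000e+00]])}
```

View pics/top0.png

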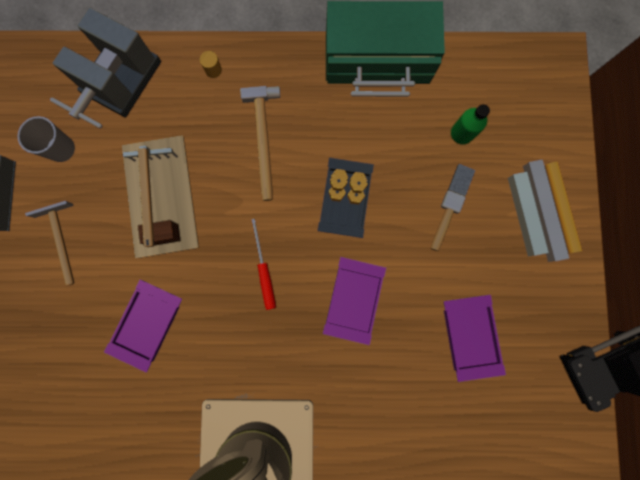

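View pics/scene0.png

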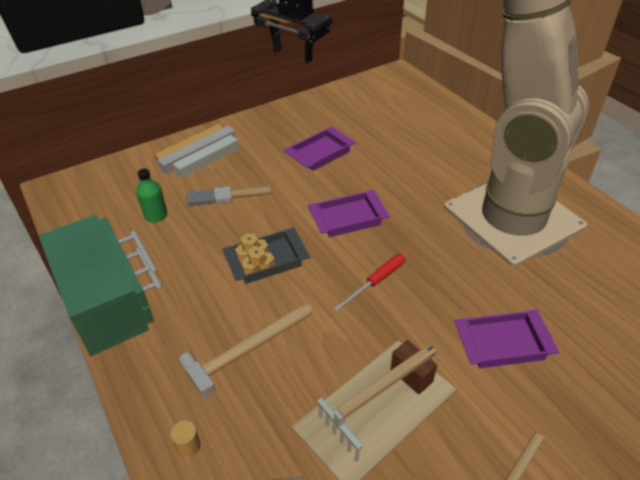

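The top view shows the dark tray with brass blanks at its far end at (346,198). The rake is on its board at (160,195). The three purple trays and the hoe-like tool at (50,210), which has no tines, are look-alikes. Next I'll confirm this in one enlarged crop and measure.

```bash
cat > h.py <<'E'
from bench import *
import cv2,numpy as np
from scipy.spatial.transform import Rotation as R
def w(cam,uv,z):
    i=camera_info(cam)
    if cam=="wrist":
        s=read_state();T=np.eye(4);T[:3,:3]=R.from_quat(s["eef_rot"]).as_matrix();T[:3,3]=s["ee_pos"]
        E=T@i["tool_from_camera"]
    else:E=np.array(i["extrinsics"])
    d=E[:3,:3]@np.array([(uv[0]-i["cx"])/i["fx"],(uv[1]-i["cy"])/i["fy"],1])
    return E[:3,3]+d*(z-E[2,3])/d[2]
def pr(cam,P):
    i=camera_info(cam)
    if cam=="wrist":
        s=read_state();T=np.eye(4);T[:3,:3]=R.from_quat(s["eef_rot"]).as_matrix();T[:3,3]=s["ee_pos"]
        E=T@i["tool_from_camera"]
    else:E=np.array(i["extrinsics"])
    p=E[:3,:3].T@(np.array(P)-E[:3,3]);return np.array([i["fx"]*p[0]/p[2]+i["cx"],i["fy"]*p[1]/p[2]+i["cy"]])
E
python3 - <<'E'
from h import *
im=camera("top")
a=cv2.resize(im[135:265,115:205],None,fx=4,fy=4,interpolation=cv2.INTER_CUBIC)
b=cv2.resize(im[135:265,300:390],None,fx=4,fy=4,interpolation=cv2.INTER_CUBIC)
cv2.imwrite("pics/crop.png",np.hstack([a,b]))
for q,z in(("board",.008),("tray",.02)):
    for d in silhouettes(q,"top")[:4]:
        c,_=cv2.findContours(d["mask"].astype(np.uint8),0,1);c=max(c,key=cv2.contourArea)
        P=np.array([w("top",p[0],z)[:2] for p in c],np.float32)
        print(q,round(d["conf"],2),np.round(d["box"]),cv2.minAreaRect(P*1000))
print("grip",w("top",(143,192),.083),"board pt",w("top",(160,195),0),"tray pt",w("top",(341,198),0),
 "scene grip",w("scene",(385,385),.083),"scene board",w("scene",(376,407),0),"scene tray",w("scene",(266,258),0))
E
```

```text
board 0.71 [162. 196.  76. 124.] ((549.7638549804688, 225.7544708251953), (262.40570068359375, 141.70709228515625), 10.192261695861816)
tray 0.85 [475. 339.  64.  85.] ((247.52828979492188, -452.2444763183594), (169.5712127685547, 107.69851684570312), 8.4585542678833)
tray 0.7 [339. 172.  12.   7.] ((603.4229736328125, -169.87925720214844), (10.646328926086426, 26.751089096069336), 5.674135208129883)
tray 0.66 [354. 301.  64.  84.] ((323.1451416015625, -204.2300262451172), (102.01847076416016, 166.82785034179688), 77.09783172607422)
tray 0.6 [145. 325.  78.  90.] ((267.0291748046875, 240.66336059570312), (103.23064422607422, 166.81219482421875), 65.6099853515625)
grip [0.53956052 0.2325372  0.083     ] board pt [0.55192473 0.22696049 0.        ] tray pt [ 0.54762143 -0.17808395  0.        ] scene grip [0.54527786 0.23767504 0.083     ] scene board [0.5498731  0.22665867 0.        ] scene tray [ 5.46818700e-01 -1.88194253e-01 -1.11022302e-16]
```

View pics/crop.png

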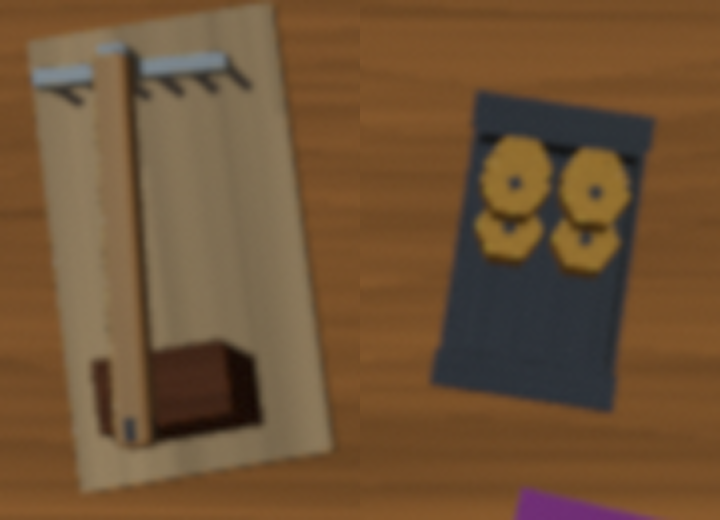

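The crop confirms the toothed rake on its board on the left. The dark tray on the right holds two top blanks over the bottom ones, with its lower (−x) end bare. Next I'll work out corner positions.

Run:
```python
from h import *
def q(pts,ox,z):
    P=np.array([w("top",((x-.0)/4+ox,y/4+135),z)[:2] for x,y in pts]);return P
for n,pts,ox,z in(("board",[(28,45),(272,5),(332,450),(80,490)],115,.008),("tray",[(478,92),(654,118),(613,410),(433,383)],210,.024)):
    P=q(pts,ox,z);d1=P[0]-P[3];d2=P[1]-P[2];e=P[0]-P[1];e2=P[3]-P[2]
    print(n,P.round(4).tolist(),P.mean(0),[np.degrees(np.arctan2(v[1],v[0])) for v in(d1,d2)],[np.degrees(np.arctan2(-v[0],v[1])) for v in(e,e2)],np.linalg.norm(d1),np.linalg.norm(e))
P=q([(138,440),(115,60),(100,55),(130,445)],115,.092);print("handle",P)
for p in [(35,78),(225,62)]: print("xbar",q([p],115,.048))
for p in [(516,183),(595,192)]: print("top blank",q([p],210,.056))
for p in [(510,228),(586,239)]: print("lower hole",q([p],210,.030))
s=read_state();print("tool x dir",R.from_quat(s["eef_rot"]).as_matrix().round(3).tolist())
```

```text
board [[0.6616, 0.3155], [0.6858, 0.1789], [0.4336, 0.135], [0.4108, 0.2717]] [0.54795838 0.22528405] [np.float64(9.900818293439068), np.float64(9.872378096359567)] [np.float64(10.024425071039596), np.float64(9.488755365763065)] 0.2546347508241593 0.13871820553025851
tray [[0.632, -0.1514], [0.6179, -0.248], [0.4561, -0.2243], [0.4701, -0.1274]] [ 0.54402799 -0.18777802] [np.float64(-8.407793821602045), np.float64(-8.347651079334607)] [np.float64(-8.335122115218395), np.float64(-8.234528635555508)] 0.16371007338461674 0.09772042244453427
handle [[0.42959623 0.21000481]
 [0.6254906  0.23228371]
 [0.62809831 0.24014246]
 [0.42706179 0.21386863]]
xbar [[0.62973419 0.29250229]]
xbar [[0.63922275 0.19048053]]
top blank [[ 0.57257894 -0.17034646]]
top blank [[ 0.56796589 -0.21202837]]
lower hole [[ 0.55430376 -0.16861297]]
lower hole [[ 0.54848121 -0.20972325]]
tool x dir [[0.399, -0.917, 0.0], [-0.917, -0.399, -0.0], [0.0, -0.0, -1.0]]
```

Call:
carry_out --pt "-1 0 0 0 0.85" --pt "-1 0 0 0 0.85" --pt "-1 0 0 0 0.8" --pt "-1 0 0 0 0.8" --pt "-1 -0.7 -1 0 0" --pt "-1 -0.7 -1 0 0" --pt "-1 -0.7 -1 0 0" --pt "-1 -0.7 -1 0 0" --pt "-1 -0.7 -1 0 0" --pt "-1 -0.7 -1 0 0" --pt "-1 -0.7 -1 0 0" --pt "-1 -0.7 -1 0 0" --pt "-1 -0.7 -1 0 0" --pt "-1 -1 -0.1 0 0" --pt "-1 -1 -0.1 0 0" --pt "-1 -1 -0.1 0 0" --pt "-1 -1 -0.1 0 0" --pt "-1 -1 -0.1 0 0" --pt "-1 -1 -0.1 0 0"

```text
time: 2.23
ee_pos: [0.506, -0.1649, 0.2338]
eef_rot: [0.739, -0.673, 0.001, 0.002]
ft_force: [1.3, -0.3, -0.1]
width: 0.0869
```

Run:
```python
from h import *
im=camera("wrist");cv2.imwrite("pics/tw.png",im)
c,ya=np.array([.544,-.188]),np.radians(-8.35)
M=np.array([[np.cos(ya),-np.sin(ya)],[np.sin(ya),np.cos(ya)]])
for q,z in(("blank5_mid",.043),("blank4_mid",.017),("tray",0)):
    for d in pinpoint(q,"wrist")[:6]:
        p=w("wrist",d["xy"],z);print(q,round(d["conf"],2),np.round(d["xy"]),p.round(4),((p[:2]-c)@M).round(4))
v=im.copy()
for x in(-.059,.059,.03,-.011):
  for y in(-.044,.044):
    P=c+M@[x,y]
    for z,col in((.024,(0,0,255)),(.004,(0,255,0))):
      cv2.circle(v,tuple(int(t) for t in pr("wrist",[*P,z])),2,col,-1)
cv2.imwrite("pics/tw2.png",v)
```

```text
blank5_mid 0.64 [334. 137.] [ 0.5733 -0.1611  0.043 ] [0.0251 0.0308]
blank5_mid 0.29 [388. 146.] [ 0.5707 -0.207   0.043 ] [ 0.0292 -0.0149]
blank4_mid 0.72 [375. 163.] [ 0.5537 -0.2054  0.017 ] [ 0.0121 -0.0158]
tray 0.94 [348. 164.] [ 0.5484 -0.1847  0.    ] [0.0039 0.0039]
tray 0.9 [340. 370.] [ 0.3247 -0.2006  0.    ] [-0.2151 -0.0444]
tray 0.5 [378. 166.] [ 0.5492 -0.2127  0.    ] [ 0.0088 -0.0237]
tray 0.48 [385. 125.] [ 0.5871 -0.2144  0.    ] [ 0.0465 -0.0199]
```

View pics/tw2.png

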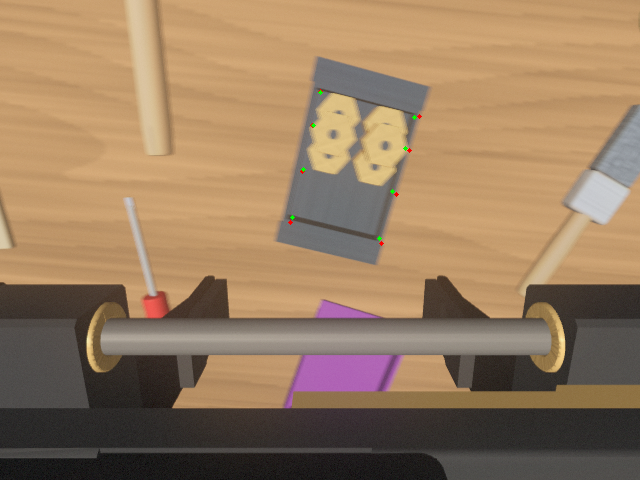

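Call:
carry_out --pt "-1 -1 -0.25 0 0" --pt "-1 -1 -0.25 0 0" --pt "-1 -1 -0.25 0 0" --pt "-1 -1 -0.25 0 0" --pt "-1 -1 -0.25 0 0" --pt "-1 -1 -0.25 0 0" --pt "-1 -1 -0.25 0 0" --pt "-1 -1 -0.25 0 0" --pt "-1 -1 -0.25 0 0" --pt "-1 -1 -0.25 0 0" --pt "-1 -1 -0.2 0 0" --pt "-1 -1 -0.2 0 0" --pt "-1 0 0 0 0" --pt "-1 0 0 0 0"

```text
time: 3.6
ee_pos: [0.5738, 0.1885, 0.2285]
eef_rot: [0.725, -0.688, 0.003, 0.004]
ft_force: [0.1, -1.3, -0.1]
width: 0.0869
```

The wrist view shows the tray at about (350,160), with top blanks at (334,135) and (385,146) and bottom ones just visible at both ends. The bare near half is at about (340,205). My tray pose projects onto it well. Now the rake.

Run:
```python
from h import *
im=camera("wrist")
for d in pinpoint("rake_grip","wrist")[:3]: print(round(d["conf"],2),np.round(d["xy"]),w("wrist",d["xy"],.083).round(4))
for d in pinpoint("board","wrist")[:2]: print("board",round(d["conf"],2),np.round(d["xy"]),w("wrist",d["xy"],0).round(4))
c,ya=np.array([.549,.2255]),np.radians(9.8)
for x in(-.13,.13):
  for y in(-.07,.07):
    P=[c[0]+x*np.cos(ya)-y*np.sin(ya),c[1]+x*np.sin(ya)+y*np.cos(ya),.008];cv2.circle(im,tuple(int(t) for t in pr("wrist",P)),3,(0,0,255),-1)
cv2.imwrite("pics/rw.png",im)
```

```text
0.64 [272. 262.] [0.5433 0.2273 0.083 ]
board 0.74 [284. 226.] [0.5518 0.2242 0.    ]
board 0.62 [269. 260.] [0.516  0.2392 0.    ]
```

View pics/rw.png

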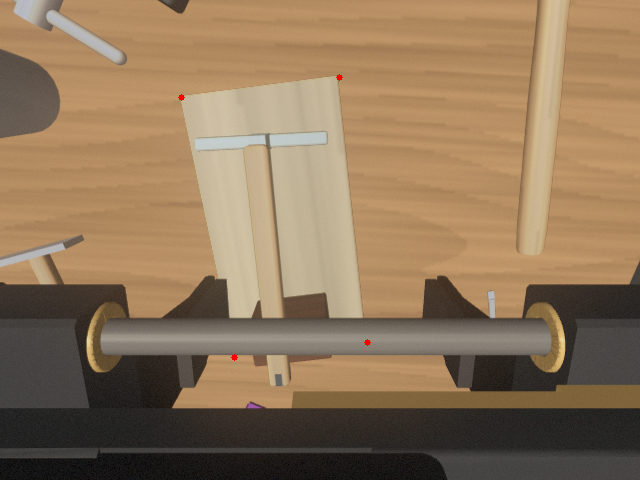

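Run:
```python
from h import *
a,b=w("wrist",(196,143),.049),w("wrist",(326,137),.049);print("bar",a,b,(a+b)/2,np.degrees(np.arctan2(-(a-b)[0],(a-b)[1])))
h,t=w("wrist",(257,148),.092),w("wrist",(279,385),.092);u=h-t
print("handle",h,t,np.linalg.norm(u),np.degrees(np.arctan2(u[1],u[0])),t+u*115/205)
s=read_state();X=R.from_quat(s["eef_rot"]).as_matrix();print(X.round(3).tolist(),s["ee_pos"])
```

```text
bar [0.6295207  0.29248659 0.049     ] [0.63947915 0.1885654  0.049     ] [0.63449992 0.240526   0.049     ] 5.473764916899386
handle [0.63061087 0.23697641 0.092     ] [0.43876514 0.21787351 0.092     ] 0.19279446223604918 5.686441069759055 [0.54638591 0.22858977 0.092     ]
[[0.051, -0.999, -0.002], [-0.999, -0.051, -0.01], [0.01, 0.002, -1.0]] [0.57348954 0.18737189 0.22880319]
```

Call:
carry_out --pt "-1 -0.4 0.2 0.2 -0.5" --pt "-1 -0.4 0.2 0.5 0" --pt "-1 -0.4 0.2 0.5 0" --pt "-1 -0.35 0.2 0.5 0" --pt "-1 0 0 0.4 0" --pt "-1 0 0 0.4 0" --pt "-1 0 0 0 0"

```text
time: 4.33
ee_pos: [0.5456, 0.2264, 0.1495]
eef_rot: [0.741, -0.672, 0.005, 0.004]
ft_force: [-0.4, -0.2, -0.0]
width: 0.0869
```

```bash
cat > d.py <<'E'
from h import *
import sys
# target x y z yaw(deg, handle direction) -> rows units
t=list(map(float,sys.argv[1:5]));s=read_state();X=R.from_quat(s["eef_rot"]).as_matrix()
print("pos",s["ee_pos"].round(4),"yaw",np.degrees(np.arctan2(X[0,0],-X[1,0])).round(2),"tilt",X[:,2].round(3),"F",s["ft_force"].round(1),"w",s["width"].round(4),"t",s["time"])
a=np.radians(t[3]);x=np.array([np.sin(a),-np.cos(a),0]);y=np.array([-np.cos(a),-np.sin(a),0])
d=np.array(t[:3])-s["ee_pos"];print("units x,y,z",(np.array([d@x,d@y,-d[2]])/.03).round(2),"turn",((np.degrees(np.arctan2(X[0,0],-X[1,0]))-t[3])/5).round(2))
E
python3 d.py .545 .2305 .078 5.6
python3 - <<'E'
from h import *
camera("wrist")
for d in pinpoint("rake_grip","wrist")[:3]: print(round(d["conf"],2),np.round(d["xy"]),w("wrist",d["xy"],.083).round(4))
E
```

```text
0.94 [317. 263.] [0.5452 0.2307 0.083 ]Traceback (most recent call last):
  File "d.py", line 5, in <module>
    print("pos",s["ee_pos"].round(4),"yaw",np.degrees(np.arctan2(X[0,0],-X[1,0])).round(2),"tilt",X[:,2].round(3),"F",s["ft_force"].round(1),"w",s["width"].round(4),"t",s["time"])
                                                                                                                                                 ^^^^^^^^^^^^^^^^
AttributeError: 'float' object has no attribute 'round'
```

Call:
carry_out --pt "-1 -0.15 0 0.4 0" --pt "-1 0 0 0.6 0" --pt "-1 0 0 0.6 0" --pt "-1 0 0 0.5 0" --pt "-1 0 0 0.2 0" --pt "-1 0 0 0 0"

```text
time: 4.93
ee_pos: [0.5519, 0.2298, 0.083]
eef_rot: [0.739, -0.674, 0.008, -0.001]
ft_force: [-0.1, -0.8, -0.3]
width: 0.0867
```

```bash
sed -i 's/s\["width"\].round(4)/round(s["width"],4)/' d.py; python3 d.py .545 .2305 .078 5.6
```

```text
pos [0.5519 0.2298 0.083 ] yaw 5.25 tilt [ 0.013 -0.009 -1.   ] F [-0.1 -0.8 -0.3] w 0.0867 t 4.9333
units x,y,z [-0.05  0.23  0.17] turn -0.07
```

Call:
carry_out --pt "-1 -0.05 0.23 0.18 0" --pt "-1 0 0 0 0" --pt "0.5 0 0 0 0" --pt "1 0 0 0 0" --pt "1 0 0 0 0" --pt "1 0 0 0 0" --pt "1 0 0 0 0" --pt "1 0 0 0 0" --pt "1 0 0 0 0" --pt "1 0 0 0 0" --pt "1 0 0 0 0" --pt "1 0 0 0 0" --force 45

```text
time: 5.93
ee_pos: [0.5468, 0.2317, 0.0814]
eef_rot: [0.738, -0.674, 0.009, -0.004]
ft_force: [0.6, -1.1, 0.2]
width: 0.0281
```

```bash
python3 d.py .545 .2305 .078 5.6
```

```text
pos [0.5468 0.2317 0.0814] yaw 5.21 tilt [ 0.019 -0.006 -1.   ] F [ 0.6 -1.1  0.2] w 0.0281 t 5.9333
units x,y,z [0.03 0.06 0.11] turn -0.08
```

Call:
carry_out --pt "1 0 0 0.1 0" --pt "1 0 0 0 0" --pt "1 0 0 0 0" --pt "1 0 0 0 0" --pt "1 0 0 0 0"

```text
time: 6.35
ee_pos: [0.5469, 0.2316, 0.078]
eef_rot: [0.738, -0.674, 0.009, -0.004]
ft_force: [-0.3, 0.4, 1.0]
width: 0.0176
```

```bash
python3 d.py .545 .2305 .078 5.6
```

```text
pos [0.5469 0.2316 0.078 ] yaw 5.2 tilt [ 0.019 -0.007 -1.   ] F [-0.3  0.4  1. ] w 0.0176 t 6.35
units x,y,z [ 0.03  0.07 -0.  ] turn -0.08
```

Call:
carry_out --pt "1 0 0 -0.3 0" --pt "1 0 0 -0.8 0" --pt "1 0 0 -0.8 0" --pt "1 0 0 -0.8 0" --pt "1 0 0 -0.5 0" --pt "1 0 0 0 0" --pt "1 0 0 0 0" --pt "1 0.5 0 0 0.3" --pt "1 0.8 0 0 0.3" --pt "1 0.9 0 0 0.3" --pt "1 0.9 0 0 0.3" --pt "1 0.9 0 0 0.3" --pt "1 0.9 0 0 0.3" --pt "1 0.9 0 0 0.3" --pt "1 0.9 0 0 0.3" --pt "1 0.9 0 0 0.3" --pt "1 0.9 0 0 0"

```text
time: 7.77
ee_pos: [0.5257, -0.0328, 0.1678]
eef_rot: [-0.651, 0.759, -0.002, -0.003]
ft_force: [0.3, -0.8, -3.0]
width: 0.0179
```

```bash
python3 d.py .508 -.1815 .16 -8.35
```

```text
pos [ 0.5257 -0.0328  0.1678] yaw -8.82 tilt [-0.002 -0.006 -1.   ] F [ 0.3 -0.8 -3. ] w 0.0179 t 7.7667
units x,y,z [ 4.99 -0.14  0.26] turn -0.09
```

Call:
carry_out --pt "1 0.7 0 -0.05 -0.1" --pt "1 0.8 0 0 0" --pt "1 0.8 0 0 0" --pt "1 0.8 0 0 0" --pt "1 0.8 0 0 0" --pt "1 0.7 0 0 0" --pt "1 0.3 0 0 0" --pt "1 0 0 0 0" --pt "1 0 0 0 0"

```text
time: 8.52
ee_pos: [0.4905, -0.197, 0.1589]
eef_rot: [-0.646, 0.763, 0.005, -0.009]
ft_force: [0.2, 0.7, -1.6]
width: 0.0176
```

```bash
python3 d.py .508 -.1815 .115 -8.35;python3 - <<'E'
from h import *
for c in("wrist","scene"):
    im=camera(c);cv2.imwrite(f"pics/b_{c}.png",im)
a=cv2.imread("pics/b_wrist.png")[0:300,170:570];b=cv2.imread("pics/b_scene.png")[190:310,190:350]
cv2.imwrite("pics/b.png",np.hstack([a,cv2.resize(b,(400,300),interpolation=cv2.INTER_CUBIC)]))
E
```

```text
pos [ 0.4905 -0.197   0.1589] yaw -9.55 tilt [-0.021 -0.005 -1.   ] F [ 0.2  0.7 -1.6] w 0.0176 t 8.5167
units x,y,z [-0.6  -0.5   1.46] turn -0.24
```

View pics/b.png

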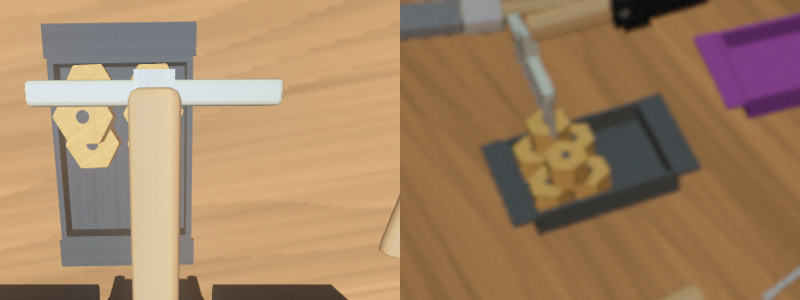

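Run:
```python
from h import *
P=np.array([w("wrist",(x+170,y),.024)[:2] for x,y in[(41,24),(196,22),(193,265),(62,266)]])
print(P.round(4).tolist(),P.mean(0),[np.degrees(np.arctan2(*(v[::-1]))) for v in(P[0]-P[3],P[1]-P[2])])
for n,uv in(("bar",[(25,92),(283,93)]),): print(n,[w("wrist",(u+170,v),.159+.005-.035).round(4) for u,v in uv])
print("topblank",w("wrist",(252,117),.056),"mid bottom hole",w("wrist",(262,145),.03))
```

```text
[[0.6356, -0.1471], [0.6207, -0.2448], [0.4572, -0.2203], [0.4729, -0.1224]] [ 0.54660963 -0.18364864] [np.float64(-8.623327879844714), np.float64(-8.511352211885894)]
bar [array([ 0.5861, -0.1567,  0.129 ]), array([ 0.5681, -0.2633,  0.129 ])]
topblank [ 0.57483486 -0.16588412  0.056     ] mid bottom hole [ 0.55683386 -0.16433299  0.03      ]
```

Call:
carry_out --pt "1 -0.3 -0.25 0 -0.24" --pt "1 -0.3 -0.25 0 0" --pt "1 0 0 0 0" --pt "1 0 0 0 0"

```text
time: 8.95
ee_pos: [0.512, -0.1736, 0.1588]
eef_rot: [-0.658, 0.753, 0.005, -0.008]
ft_force: [0.4, -0.4, -1.6]
width: 0.0178
```

```bash
python3 d.py .508 -.1815 .115 -8.35;python3 - <<'E'
from h import *
im=camera("wrist");cv2.imwrite("pics/c.png",im[0:300,170:570])
s=read_state();cv2.imwrite("pics/cs.png",camera("scene"))
E
```

```text
pos [ 0.512  -0.1736  0.1588] yaw -7.7 tilt [-0.019 -0.004 -1.   ] F [ 0.4 -0.4 -1.6] w 0.0178 t 8.95
units x,y,z [0.28 0.09 1.46] turn 0.13
```

View pics/c.png

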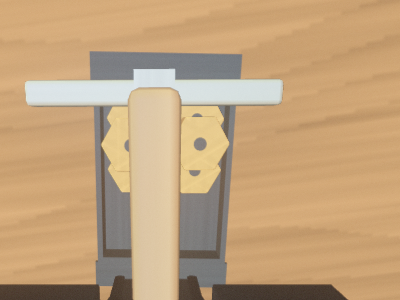

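Tray at (165,170) in the crop, crossbar (25–283, 92) square to it and behind the top blanks. Lowering behind them.

Call:
carry_out --pt "1 0.2 -0.08 0 0.15" --pt "1 0 0 0.4 0" --pt "1 0 0 0.4 0" --pt "1 0 0 0.3 0" --pt "1 0 0 0 0" --pt "1 0 0 0 0"

```text
time: 9.55
ee_pos: [0.5113, -0.1824, 0.1213]
eef_rot: [-0.651, 0.759, 0.005, -0.009]
ft_force: [0.2, 0.4, -0.7]
width: 0.0175
```

```bash
python3 d.py .514 -.1787 .1095 -8.5
```

```text
pos [ 0.5113 -0.1824  0.1213] yaw -8.71 tilt [-0.021 -0.004 -1.   ] F [ 0.2  0.4 -0.7] w 0.0175 t 9.55
units x,y,z [-0.14 -0.07  0.39] turn -0.04
```

Call:
carry_out --pt "1 -0.1 -0.12 0 0" --pt "1 0 0 0.2 0" --pt "1 0 0 0.15 0" --pt "1 0 0 0 0" --pt "1 0 0 0 0"

```text
time: 9.97
ee_pos: [0.5156, -0.1797, 0.1096]
eef_rot: [-0.651, 0.759, 0.005, -0.009]
ft_force: [0.0, 0.1, -1.4]
width: 0.0175
```

```bash
python3 d.py .514 -.1787 .1095 -8.5
python3 - <<'E'
from h import *
a=camera("wrist")[0:300,170:570];b=camera("scene")[190:310,190:350]
cv2.imwrite("pics/e.png",np.hstack([a,cv2.resize(b,(400,300),interpolation=cv2.INTER_CUBIC)]))
E
```

```text
pos [ 0.5156 -0.1797  0.1096] yaw -8.71 tilt [-0.021 -0.004 -1.   ] F [ 0.   0.1 -1.4] w 0.0175 t 9.9667
units x,y,z [-0.02  0.06  0.  ] turn -0.04
```

View pics/e.png

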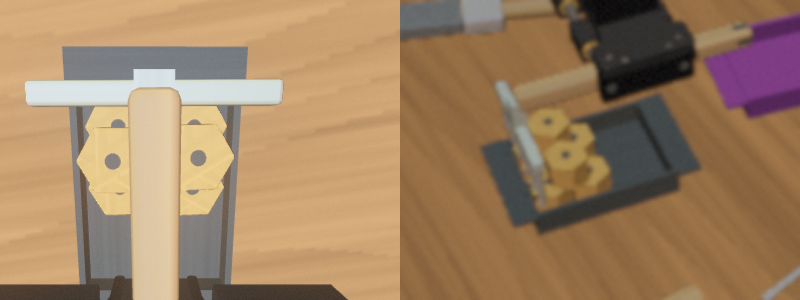

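The tines are down behind the top blanks, whose holes are at (112,161) and (198,158), with no contact yet. Drawing them back.

Call:
carry_out --pt "1 0 0.15 0 0" --pt "1 0 0.2 0 0" --pt "1 0 0.2 0 0" --pt "1 0 0.2 0 0" --pt "1 0 0.2 0 0" --pt "1 0 0.2 0 0" --pt "1 0 0.2 0 0" --pt "1 0 0 0 0"

```text
time: 10.73
ee_pos: [0.4723, -0.1733, 0.1121]
eef_rot: [-0.651, 0.759, 0.003, -0.008]
ft_force: [1.6, -0.4, -1.7]
width: 0.0179
```

```bash
python3 d.py .445 -.1687 .1095 -8.5
```

```text
pos [ 0.4723 -0.1733  0.1121] yaw -8.73 tilt [-0.016 -0.005 -1.   ] F [ 1.6 -0.4 -1.7] w 0.0179 t 10.7333
units x,y,z [-0.02  0.92  0.09] turn -0.05
```

Call:
carry_out --pt "1 0 0.15 0.05 0" --pt "1 0 0.15 0.03 0" --pt "1 0 0.15 0.02 0" --pt "1 0 0.15 0 0" --pt "1 0 0 0 0" --pt "1 0 0 0 0"

```text
time: 11.23
ee_pos: [0.4519, -0.1703, 0.1092]
eef_rot: [-0.651, 0.759, 0.004, -0.008]
ft_force: [-0.7, 0.1, -1.7]
width: 0.0175
```

```bash
python3 d.py .445 -.1687 .1095 -8.5
python3 - <<'E'
from h import *
a=camera("wrist")[0:300,170:570];b=camera("scene")[190:310,190:350]
cv2.imwrite("pics/f.png",np.hstack([a,cv2.resize(b,(400,300),interpolation=cv2.INTER_CUBIC)]))
E
```

```text
pos [ 0.4519 -0.1703  0.1092] yaw -8.74 tilt [-0.017 -0.005 -1.   ] F [-0.7  0.1 -1.7] w 0.0175 t 11.2333
units x,y,z [-0.02  0.23 -0.01] turn -0.05
```

View pics/f.png

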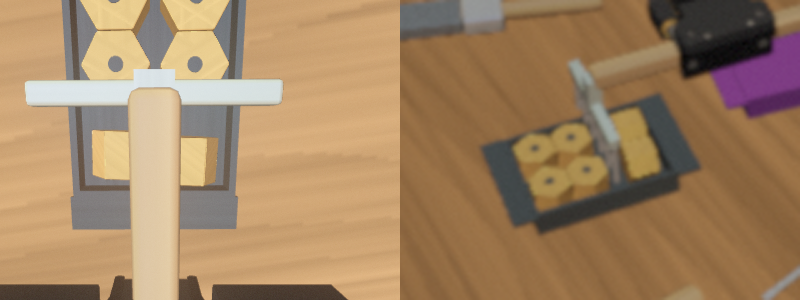

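Both top blanks have dropped onto their sides in the bare end, at (112,155) and (195,160). The four bottom ones are still in place. Lifting and returning.

Call:
carry_out --pt "1 0 0 -0.3 0" --pt "1 0 0 -0.7 0" --pt "1 0 0 -0.8 0" --pt "1 0 0 -0.7 0" --pt "1 0 0 0 0" --pt "1 -0.5 -0.1 0 0" --pt "1 -0.8 -0.2 0 -0.3" --pt "1 -0.9 -0.2 0 -0.3" --pt "1 -0.9 -0.2 0 -0.3" --pt "1 -0.9 -0.2 0 -0.3" --pt "1 -0.9 -0.2 0 -0.3" --pt "1 -0.9 -0.2 0 -0.3" --pt "1 -0.9 -0.2 0 -0.3" --pt "1 -0.9 -0.2 0 -0.3" --pt "1 -0.9 -0.2 0 -0.3" --pt "1 -0.9 -0.2 0 0" --pt "1 0 0 0 0" --pt "1 0 0 0 0"

```text
time: 12.83
ee_pos: [0.5294, 0.1211, 0.1865]
eef_rot: [0.738, -0.674, -0.006, 0.007]
ft_force: [0.3, -1.3, -1.3]
width: 0.0174
```

```bash
python3 d.py .5469 .2316 .13 5.2
python3 - <<'E'
from h import *
b=camera("scene")[190:310,190:350]
cv2.imwrite("pics/g.png",cv2.resize(b,(640,480),interpolation=cv2.INTER_CUBIC))
E
```

```text
pos [0.5294 0.1211 0.1865] yaw 5.2 tilt [-0.019 -0.002 -1.   ] F [ 0.3 -1.3 -1.3] w 0.0174 t 12.8333
units x,y,z [-3.62 -0.91  1.88] turn -0.0
```

View pics/g.png

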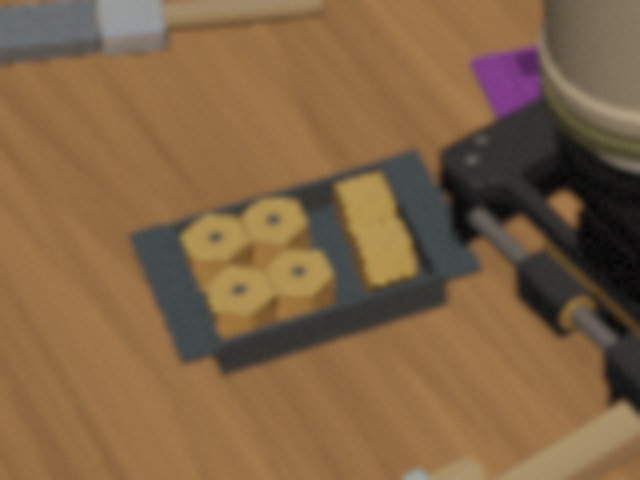

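All six blanks lie flat in a single layer: four upright at (215–300, 220–290) and two on their sides at (375,230). I'll carry on to the board.

Call:
carry_out --pt "1 -0.6 -0.2 0.1 0" --pt "1 -0.8 -0.2 0.2 0" --pt "1 -0.8 -0.2 0.3 0" --pt "1 -0.7 -0.2 0.3 0" --pt "1 -0.5 -0.1 0.3 0" --pt "1 -0.2 0 0.2 0" --pt "1 0 0 0 0" --pt "1 0 0 0 0"

```text
time: 13.55
ee_pos: [0.5488, 0.2245, 0.1414]
eef_rot: [0.734, -0.68, -0.005, 0.009]
ft_force: [0.4, -0.3, -0.8]
width: 0.0177
```

```bash
python3 d.py .5469 .2316 .1 5.2
```

```text
pos [0.5488 0.2245 0.1414] yaw 4.37 tilt [-0.02  -0.007 -1.   ] F [ 0.4 -0.3 -0.8] w 0.0177 t 13.55
units x,y,z [-0.24  0.04  1.38] turn -0.17
```

Call:
carry_out --pt "1 -0.15 0.04 0.1 -0.17" --pt "1 0 0 0.4 0" --pt "1 0 0 0.5 0" --pt "1 0 0 0.4 0" --pt "1 0 0 0.2 0" --pt "1 0 0 0 0" --pt "1 0 0 0 0"

```text
time: 14.13
ee_pos: [0.5481, 0.2216, 0.091]
eef_rot: [0.736, -0.676, -0.003, 0.009]
ft_force: [-0.1, 0.1, -1.1]
width: 0.0176
```

```bash
python3 d.py .5469 .2316 .0815 5.2
```

```text
pos [0.5481 0.2216 0.091 ] yaw 4.87 tilt [-0.017 -0.01  -1.   ] F [-0.1  0.1 -1.1] w 0.0176 t 14.1333
units x,y,z [-0.34  0.01  0.32] turn -0.07
```

Call:
carry_out --pt "1 -0.25 0 0 0" --pt "1 0 0 0.15 0" --pt "1 0 0 0.12 0" --pt "1 0 0 0.06 0" --pt "1 0 0 0 0" --pt "1 0 0 0 0"

```text
time: 14.63
ee_pos: [0.5481, 0.2305, 0.0817]
eef_rot: [0.737, -0.676, -0.002, 0.008]
ft_force: [0.2, 0.4, -1.6]
width: 0.0178
```

```bash
python3 d.py .5469 .2316 .0805 5.2
```

```text
pos [0.5481 0.2305 0.0817] yaw 4.88 tilt [-0.014 -0.009 -1.   ] F [ 0.2  0.4 -1.6] w 0.0178 t 14.6333
units x,y,z [-0.04  0.04  0.04] turn -0.06
```

Call:
carry_out --pt "1 0 0 0.05 0" --pt "1 0 0 0.03 0" --pt "1 0 0 0 0" --pt "0.3 0 0 0 0" --pt "-0.3 0 0 0 0" --pt "-0.6 0 0 0 0" --pt "-0.6 0 0 0 0" --pt "-0.6 0 0 0 0" --pt "-0.6 0 0 0 0" --pt "-0.6 0 0 0 0" --pt "-0.6 0 0 0 0"

```text
time: 15.55
ee_pos: [0.5493, 0.2307, 0.0807]
eef_rot: [0.736, -0.676, -0.002, 0.007]
ft_force: [0.5, -0.1, 0.9]
width: 0.063
```

```bash
python3 d.py .5469 .2316 .0805 5.2
```

```text
pos [0.5493 0.2307 0.0807] yaw 4.86 tilt [-0.011 -0.008 -1.   ] F [ 0.5 -0.1  0.9] w 0.063 t 15.55
units x,y,z [-0.04  0.08  0.01] turn -0.07
```

Call:
carry_out --pt "-0.6 0 0 0 0" --pt "-0.6 0 0 -0.3 0" --pt "-0.6 0 0 -0.6 0" --pt "-0.6 0 0 -0.8 0" --pt "-0.6 0 0 -0.8 0" --pt "-0.6 0 0 -0.8 0" --pt "-0.6 0 0 -0.5 0" --pt "-0.6 0 0 0 0" --pt "-0.6 0 0 0 0" --pt "-0.6 0 0 0 0" --pt "-0.6 0 0 0 0"

```text
time: 16.47
ee_pos: [0.5494, 0.2318, 0.2027]
eef_rot: [0.737, -0.676, -0.002, 0.007]
ft_force: [-0.1, -0.4, -0.0]
width: 0.0696
```

Run:
```python
from h import *
a=camera("wrist");b=camera("scene")[170:470,190:510]
for d in pinpoint("rake_grip","wrist")[:2]: print(round(d["conf"],2),np.round(d["xy"]),w("wrist",d["xy"],.083).round(4))
cv2.imwrite("pics/z.png",np.hstack([cv2.resize(a,(400,300)),cv2.resize(b,(400,300))]))
```

```text
0.57 [328. 241.] [0.5449 0.2288 0.083 ]
```

View pics/z.png

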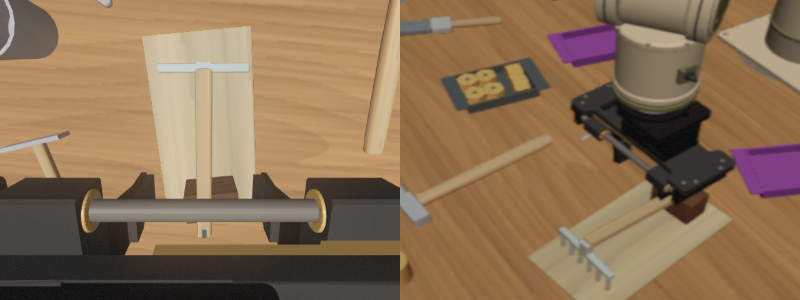

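The rake is on its board with the tines at (203,68) and the tail on the block. The tray holds six blanks in one layer, and the gripper is clear. Handing in.

```bash
python3 -c "
from bench import *
print(close_job())"
```

```text
the job is handed in; nothing more can be done
None
```

I drew the two top blanks into the bare end with the rake, laid the rake back on its board and handed the job in at about 16.5 s of the 64 s allowed. No verdict is reported.

- **Blanks:** the last pictures show six in the tray in a single layer: four upright in their original places and two on their sides in the bare end. I judged the layer from the pictures and did not measure the heights of the blank centres. I never brought the gripper near the blanks; the fingertips stayed about 35 mm above them.
- **Rake:** it lies tines down with its tail on the block. Its grip point measures (0.545, 0.229), about 5 mm from over the board's centre at (0.549, 0.2255). The handle was about 5° out of line with the board when I let go (limit 20°); I did not measure that again afterwards.
- **Gripper:** it is open and about 120 mm above where it let go, touching nothing; the force reading was close to zero.

No check failed. The top and wrist cameras differed by about 4 mm on the tray's position, and I used the wrist camera's value. The tool's tilt wandered by up to 1.2° during the moves, so I set the lowering heights to allow for it.

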